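Draw back the chest's bolt with the hook rod

ROBOT

A 6-joint arm with a two-finger parallel gripper is mounted at the origin on a cart in front of the work surface, level with it; the furniture and walls round the work are solid. World frame = base frame: x ahead of the robot, y to its left, z up, the work surface at z = 0. Lengths are in m, angles in rad, forces in N, time in s.
With the tool pointing down it reaches from about 0.375 to 0.9 m from the base axis. Payload 3.1 kg.
Tool frame: the origin (TCP) lies midway between the tips of the shut fingers; the grasp point (between the pads) lies 19 mm behind it; x points along the fingers, z is the direction in which the jaws open and shut, and the axes are right-handed (so a half turn about x gives the same grasp; the last joint's range is limited). The gripper opens to 85 mm and grips with 20 to 120 N. Pads are 22 mm wide; open, the fingers measure 114 mm over their backs; the gripper's body (76 mm by 85 mm) begins 54 mm behind the grasp point. The pads swing forward as they close: fully open they stand 13 mm farther back than shut.
Start: joints at [-1.429, 0.527, 1.433, -0, 1.181, -0.178], TCP at [0.197, -0.593, 0.231] pointing down, gripper open.
Joint ranges: [-3.08, 3.08], [-0.75, 2.2], [0.22, 2.44], [-1.43, 4.57], [0, 2.65], [-2.85, 2.85]. Speed limits (rad/s): [2.79, 2.79, 3.14, 3.14, 3.14, 3.14].

INTERFACE

Orientations are given as a unit quaternion [x, y, z, w].
In Python, from station import status, snapshot, camera_params, ticket gives the robot as it stands.
- The arm moves only by the tool arm_command, never from a script. Its argument "series" is a list that holds one entry, the list of rows, each a list of 4 numbers: the shift along the tool's x, y, z in mm, then the turn about the tool's x in rad. A call has 1 to 10 rows; each row shifts and turns the commanded pose from where the row before left it, along the tool's axes as they then stand; what a row does not reach is not made up. A row lasts 1/10 s, in which the tool goes at most 50 mm and 8.59 degrees, less where a joint would pass 70% of its speed; a pose out of reach is approached as far as the arm can. A call is refused whole if a number of a shift passes 50 or a number of a turn 0.15, either way. A call with a gripper value outside its range is refused whole. "jaw" is the opening in per cent of the stroke, from 0 (shut) to 100 (fully open), set as the call begins (left out, the last holds). The fingers move at their own pace and stop on an object; "force" is the grip in N (left out, the last holds). Time passes only in rows, so rows that do not move let the fingers close. It gives the time, the measured TCP pose, the force and the opening at its end, in the units of the state.
- status.sense(): the state, without advancing time (a new reading comes with each control period).
- snapshot(name): name is "side" or "top" or "wrist"; returns the picture (420x560x3 uint8, red, green, blue); there is no depth.
- camera_params(name): a dict with "fovy" (degrees; the focal length in pixels is half the picture's height over the tangent of half this angle, whatever the lens; pixels are square), "cx", "cy" (the principal point, pixels), "extrinsics" (4x4, takes a point from camera to world coordinates); the wrist camera has in their place "mount" (4x4, takes a point from camera to tool coordinates, whose origin is the TCP and whose axes are the tool frame's). Camera axes: x right, y down, z forward; pixel columns grow to the right and rows downward; lengths in m; the calibration is good to about 2 mm. A picture is of the moment at which its call begins: read the wrist's pose just before it. camera_params takes no time and is no camera call.
- ticket.sign_off(): hands the job in, once; it reports no verdict.
The state is a dict: "t": time; "q": joint angles; "qd": joint speeds; "tau": joint torques, N m; "tcp_pos": TCP position; "tool_rot": TCP orientation; "force": force on the tool from outside, world axes, zero at the start; "ft_torque": the same for the moment, N m; "finger_gap": opening from 0.0 (shut) to 1.0 (fully open).
Only numpy, scipy, OpenCV 4.12 (cv2) and the standard library are available. Lean on these libraries where they do the work, as an engineer would, in place of code of your own. Each camera call takes 0.05 s, during which the arm holds its last target. There are 200 camera calls.

TASK

The plywood chest out on the bench is bolted shut, and its bolt is too far away for the gripper to reach. Take the hook rod by its handle, and with its turned-up end gently lift the bolt's arm out of the locked notch, draw the bolt towards you and let the arm drop fully down into the open notch, so that the bolt stays drawn. Then lay the rod back flat on the bench and let go; leave the yellow carton and the tape measure where they are, and keep the gripper itself off the bolt.

Things in the scene. Friction and masses are not known exactly. Their poses are not given: they have to be found in the camera images.
- chest_front (a point): Middle of the lower front edge of the fixed plywood chest, 220 deep (x) x 200 wide (y) x 80 mm tall to the lid; x axis away from the robot, along the bolt. In this frame: the steel barrel bolt lies along the lid's right edge, axis at y = -73 mm, z = 110 mm; guide straps at x = 50 and 192, keeper post at 223 to 235 mm (122 tall). Bolt's arm, locked: at x = 160, from y = -79 out to -141 mm.
- bolt (a joint): Bolt's travel, m: 0 = locked, grows as it is drawn to the chest's -x, end stop 0.080; friction about 1.5 N, stays where left. The open notch (14 mm wide, in the dark slotted plate of the rail) is set anew each time, between 0.045 and 0.065: with the arm resting on the rail, draw slowly until the arm drops in and the bolt stops dead.
- bolt_arm (a joint): Angle (rad) of the arm about the bolt's axis: 0 = level, to the chest's -y, down in a notch; grows as it is lifted (limit 1.2). Round bar, 8 mm, with a 16 mm ball 60 mm from the axis; 110 g, falls by itself. A rail 17 to 24 mm from the axis, top at z = 114 mm, has two notches: between them the arm lies on it at 0.4 rad. Beyond 27 mm the arm overhangs the lid: hook it there.
- rod_grip (a point): Centre of the timber handle of the loose hook rod (about 0.23 kg): handle 120 mm long, 26 mm wide, 32 mm tall, on its flat underside (this point is 16 mm above it); the rod balances about 15 mm ahead of it. x axis = along the rod to its hook, z axis = the way the hook's end is turned (up).
- crook (a point): Corner of the hook, 280 mm ahead of rod_grip along the rod's x, at the same height: the straight steel shank (diameter 6 mm) ends here and turns up at a right angle; the upturned end reaches 45 mm above this point.
- hook_rod: The same hook rod; origin on the underside of its handle, below rod_grip, axes as there.
- glue_pack: Tall thin yellow carton, 26 x 34 x 142 mm, standing to the right of the chest; origin at the centre of its base.
- tape_measure: Tape measure, 61 x 72 x 31 mm, lying on the chest's lid; origin at the centre of its underside.

How it is judged:
By the outcome, as a careful person would: the job done as asked, in the order asked, and still so for the second after the job is handed in, with the robot touching nothing.
It also fails if it takes over 64 s, if anything falls off the work surface, if the arm or the gripper's body presses on something with over 40 N, if the wrist force passes 120 N, or if a joint passes its speed limit or range.

## Working session

There is one attempt and no reset: what is moved stays moved. The work goes in short steps, Python scripts to look and compute and a tool call to move; the robot and the scene stay as the last step left them, time stands still between calls to the robot, and variables do not carry over. Pictures are saved under pics/ and viewed, about 8 in all and at most 12, crops included, and the job is handed in when it is done.

Besides the shell and the picture viewer there is one more tool, called after "Call:" by a JSON object that holds its "op" and its "data", one argument or row to a line. arm_command: Moves the arm, as the interface text tells. Its arguments: {"type":"object","properties":{"series":{"type":"array"},"jaw":{"type":"number"},"force":{"type":"number"}},"required":["series"]}

```bash
mkdir -p pics; ls; python3 - <<'E'
from station import status,snapshot,camera_params
import cv2,json
s=status.sense(); print(s)
for n in("side","top","wrist"):
    im=snapshot(n); cv2.imwrite(f"pics/{n}0.png",im[:,:,::-1]); p=camera_params(n); print(n,{k:(v.tolist() if hasattr(v,'tolist') else v) for k,v in p.items()})
a=cv2.imread("pics/side0.png");b=cv2.imread("pics/top0.png")
E
```

```text
pics
{'t': 0.0, 'q': array([-1.42848550e+00,  5.28475667e-01,  1.43389133e+00, -1.63765174e-05,
        1.18136833e+00, -1.78520363e-01]), 'qd': array([ 0.00081977,  0.00142794,  0.001096  , -0.00024644, -0.00023627,
        0.00080924]), 'tau': array([ 1.48700397e-03, -4.42346585e+01, -1.78023291e+01, -1.68316938e-04,
        8.43710499e-03, -5.18846278e-06]), 'tcp_pos': array([ 0.1970075 , -0.59239837,  0.23033125]), 'tool_rot': array([ 0.41425579,  0.57397543, -0.41317267,  0.57291595]), 'force': array([-0.18294638, -1.05652563,  0.24752686]), 'ft_torque': array([ 0.0083477 , -0.07433553, -0.00551896]), 'finger_gap': 0.9985439736327592}
side {'fovy': 48.01528428078292, 'cx': 271.9861427172091, 'cy': 213.37971941204606, 'extrinsics': [[-0.9998044787809688, -0.010645624878392384, 0.016663579461318558, 0.5989001965038769], [-0.019717007059786174, 0.4728789994079493, -0.8809067439584858, 0.8605676865353422], [0.001497945966804884, -0.8810630639119346, -0.4729964413904139, 0.6066197793523553], [0.0, 0.0, 0.0, 1.0]]}
top {'fovy': 56.78175521636, 'cx': 286.70915871149293, 'cy': 209.0506226234643, 'extrinsics': [[-0.023784403133002157, -0.9891270586292915, 0.14512740628486737, 0.48958166496571576], [-0.9995085818781151, 0.020562648770704423, -0.023659506071172034, -0.06430665021905009], [0.020418053766361206, -0.14561881527776133, -0.989130053995679, 0.9370568849122216], [0.0, 0.0, 0.0, 1.0]]}
wrist {'fovy': 60.34136623405111, 'cx': 281.5366981879269, 'cy': 212.28923661161107, 'mount': [[0.0006896196687829903, -0.2598939631059357, 0.9656369153909764, -0.14213955693287], [0.0001511877658854986, -0.9656371068743466, -0.2598941226145735, 0.06514326767453459], [0.9999997507834538, 0.0003252205866506047, -0.000626629554158041, -0.0010036925286753817], [0.0, 0.0, 0.0, 1.0]]}
```

View pics/top0.png

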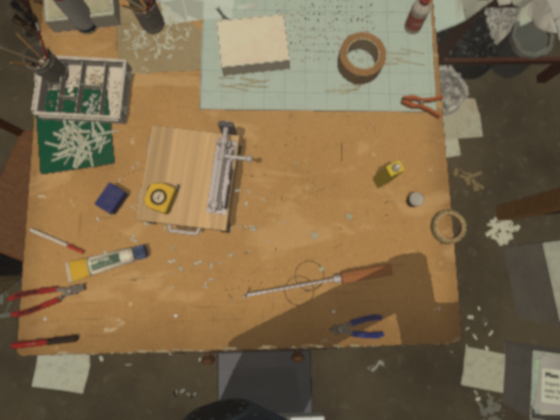

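View pics/side0.png

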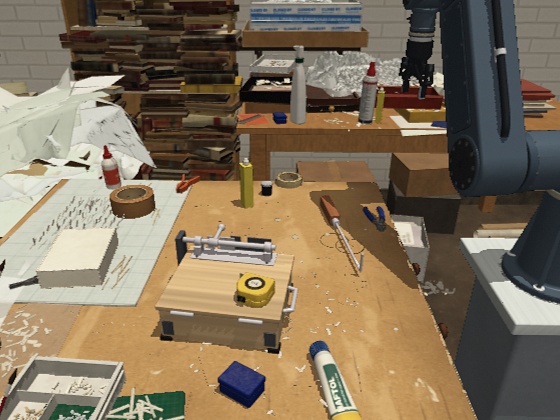

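The top view shows the chest at about (190,180), with the bolt's arm and ball at (258,160). The rod runs from its hook at (247,296) to the handle end at (393,268). The carton is at (393,170) and the tape at (159,196). The side view agrees: the bolt is locked with its arm pointing towards -y. Next I'll enlarge the chest and rod for measurement.

```bash
cat > h.py <<'E'
import numpy as np,cv2
from station import status,snapshot,camera_params
from scipy.spatial.transform import Rotation as R
def K(n):
    p=camera_params(n); return 210/np.tan(np.radians(p['fovy'])/2),p['cx'],p['cy'],p
def ext(n,s=None):
    p=camera_params(n)
    if n!='wrist': return np.array(p['extrinsics'])
    T=np.eye(4);T[:3,:3]=R.from_quat(s['tool_rot']).as_matrix();T[:3,3]=s['tcp_pos'];return T@np.array(p['mount'])
def ray(n,u,v,s=None):
    f,cx,cy,_=K(n);E=ext(n,s);d=E[:3,:3]@np.array([(u-cx)/f,(v-cy)/f,1]);return E[:3,3],d
def cast(n,u,v,z,s=None):
    o,d=ray(n,u,v,s);return o+d*(z-o[2])/d[2]
def proj(n,P,s=None):
    f,cx,cy,_=K(n);E=ext(n,s);c=E[:3,:3].T@(np.asarray(P)-E[:3,3]);return np.array([cx+f*c[0]/c[2],cy+f*c[1]/c[2]])
def two(r1,r2):
    A=[];b=[]
    for o,d in(r1,r2):
        d=d/np.linalg.norm(d);M=np.eye(3)-np.outer(d,d);A.append(M);b.append(M@o)
    A=np.vstack(A);b=np.hstack(b);x=np.linalg.lstsq(A,b,rcond=None)[0];return x,np.linalg.norm(A@x-b)
E
python3 - <<'E'
import cv2,numpy as np
a=cv2.imread("pics/top0.png");b=cv2.imread("pics/side0.png")
def c(im,x,y,w,h,s):
    return cv2.resize(im[y:y+h,x:x+w],None,fx=s,fy=s,interpolation=cv2.INTER_CUBIC)
t=np.hstack([c(a,130,115,140,120,3),c(b,150,215,126,120,3)[:, :378]])
u=c(a,240,255,160,50,4)[:,:798]
v=np.zeros((600,800,3),np.uint8);v[:360,:798]=t;v[370:570,:640]=u
cv2.imwrite("pics/crop1.png",v)
E
```

```text
(no output)
```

View pics/crop1.png

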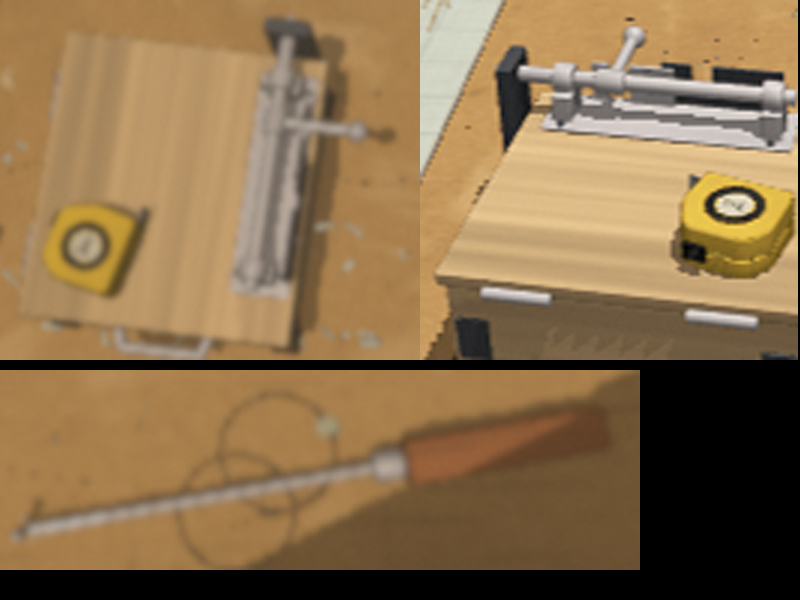

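The crop shows the lid corners, the ball at crop (357,130), the hook tip at crop (18,535), and the handle from crop (405,462) to (608,430).

```bash
python3 - <<'E'
from h import *
np.set_printoptions(precision=4,suppress=True)
L=[cast('top',*p,.08)[:2] for p in((152.7,126),(238.7,135.7),(137.3,219.3),(226.7,230.7))]
print(np.array(L))
fl,fr,nl,nr=L
ax=(fl+fr-nl-nr)/2;ay=(fl+nl-fr-nr)/2
print('len',np.linalg.norm(ax),np.linalg.norm(ay),np.degrees(np.arctan2(ax[1],ax[0])),np.degrees(np.arctan2(-ay[0],ay[1])))
# least squares rigid
M=np.array([[.22,.1],[.22,-.1],[0,.1],[0,-.1]]);W=np.array(L)
mc,wc=M.mean(0),W.mean(0);H=(M-mc).T@(W-wc);th=np.arctan2(H[0,1]-H[1,0],H[0,0]+H[1,1])
c,s=np.cos(th),np.sin(th);Rm=np.array([[c,-s],[s,c]]);t=wc-Rm@mc
print('chest',t,np.degrees(th));print('res',(M@Rm.T+t-W))
for n,p in(('ball',(.16,-.133)),('post',(.229,-.073))):print(n,Rm@p+t)
print('ball top',cast('top',249,158.3,.11),'two',two(ray('top',249,158.3),ray('side',221.3,226.3)))
# rod : colour mask handle
print('rod front/back',cast('top',341.2,278,.024),cast('top',392,270,.024),'tip',cast('top',244.5,296.2,.061),'crook',cast('top',247,295.5,.016))
print('carton',cast('top',394,168,.142), 'tape',cast('top',159,196,.111))
for y,x in():pass
E
```

```text
[[0.8135 0.2169]
 [0.7872 0.021 ]
 [0.5993 0.245 ]
 [0.5698 0.0487]]
len 0.21755542726443014 0.19814005687727204 -7.36340713546706 -8.100407654897056
chest [0.5835 0.1476] -7.697225342604804
res [[ 0.0014  0.0003]
 [ 0.0009 -0.0019]
 [-0.0025  0.0017]
 [ 0.0002 -0.0001]]
ball [ 0.7242 -0.0056]
post [0.8006 0.0446]
ball top [ 0.7249 -0.0042  0.11  ] two (array([ 0.7237, -0.0042,  0.1102]), np.float64(0.001608687328070191))
rod front/back [ 0.4591 -0.2088  0.024 ] [ 0.4746 -0.3286  0.024 ] tip [0.4261 0.0123 0.061 ] crook [0.4243 0.0104 0.016 ]
carton [ 0.6892 -0.3122  0.142 ] tape [0.6448 0.1893 0.111 ]
```

```bash
cat >> h.py <<'E'
CH=np.array([.5835,.1476]);TH=np.radians(-7.70)
def chw(p):
    c,s=np.cos(TH),np.sin(TH);return np.array([[c,-s],[s,c]])@np.asarray(p)+CH
def wch(p):
    c,s=np.cos(TH),np.sin(TH);return np.array([[c,s],[-s,c]])@(np.asarray(p)[:2]-CH)
def rep(P=None,yaw=None):
    "tool-frame shift in mm to world P and turn to bring tool z to world yaw (deg)"
    s=status.sense();Rt=R.from_quat(s['tool_rot']).as_matrix()
    zy=np.degrees(np.arctan2(Rt[1,2],Rt[0,2]))
    print('t %.2f'%s['t'],'tcp',np.round(s['tcp_pos'],4),'zyaw %.1f'%zy,'x',np.round(Rt[:,0],3),'F',np.round(s['force'],1),'gap %.3f'%s['finger_gap'],'q',np.round(s['q'],2))
    if P is not None: print('shift mm',np.round(1000*Rt.T@(np.asarray(P)-s['tcp_pos']),1))
    if yaw is not None: print('turn',np.round(-np.radians((yaw-zy+180)%360-180),3))
    return s
E
python3 - <<'E'
from h import *
rep([.465,-.256,.10],98.4-90);rep(None,98.4+90)
E
```

```text
t 0.15 tcp [ 0.197  -0.5926  0.2306] zyaw -71.6 x [-0.     0.002 -1.   ] F [ 0.4 -0.3  0.4] gap 1.004 q [-1.43  0.53  1.43  0.    1.18 -0.18]
shift mm [ 131.1  360.4 -234.7]
turn -1.397
t 0.15 tcp [ 0.197  -0.5926  0.2306] zyaw -71.6 x [-0.     0.002 -1.   ] F [ 0.4 -0.3  0.4] gap 1.004 q [-1.43  0.53  1.43  0.    1.18 -0.18]
turn 1.745
```

Call:
{"op": "arm_command", "data": {
  "series": [
    [[0,0,0,-0.14],[0,0,0,-0.14],[0,0,0,-0.14],[0,0,0,-0.14],[0,0,0,-0.14],[0,0,0,-0.14],[0,0,0,-0.14],[0,0,0,-0.14],[0,0,0,-0.14],[0,0,0,-0.14]]
  ],
  "jaw": 100
}}

```text
t: 1.15
tcp_pos: [0.1971, -0.5928, 0.2309]
tool_rot: [-0.055, 0.705, 0.055, 0.705]
force: [-1.4, -0.3, 0.0]
finger_gap: 0.998
```

```bash
python3 - <<'E'
from h import *
rep([.465,-.256,.15],8.4)
E
```

```text
t 1.15 tcp [ 0.1971 -0.5928  0.2309] zyaw 8.9 x [-0.     0.001 -1.   ] F [-1.4 -0.3  0. ] gap 0.998 q [-1.43  0.53  1.43  0.    1.18 -1.58]
shift mm [ 81.2 291.  316.9]
turn 0.009
```

Call:
{"op": "arm_command", "data": {
  "series": [
    [[8,29,32,0],[8,29,32,0],[8,29,32,0],[8,29,32,0],[8,29,32,0],[8,29,31,0],[8,29,31,0],[8,29,31,0],[8,29,31,0],[8,29,31,0]]
  ]
}}

```text
t: 2.15
tcp_pos: [0.4661, -0.2578, 0.1509]
tool_rot: [-0.053, 0.705, 0.053, 0.705]
force: [0.1, -0.2, 1.1]
finger_gap: 1.001
```

```bash
python3 - <<'E'
from h import *
s=rep([.465,-.256,.004],8.4)
im=snapshot('wrist');cv2.imwrite('pics/w1.png',im[:,:,::-1])
h=cv2.cvtColor(im,cv2.COLOR_RGB2HSV)
print('pred handle', [np.round(proj('wrist',[x,y,.032],s)) for x,y in((.4591,-.2088),(.4746,-.3286))])
E
```

```text
t 2.15 tcp [ 0.4661 -0.2578  0.1509] zyaw 8.6 x [-0.  0. -1.] F [ 0.1 -0.2  1.1] gap 1.001 q [-0.72  0.52  1.74  0.    0.88 -0.87]
shift mm [146.9   1.9  -0.8]
turn 0.003
pred handle [array([283., 140.]), array([280., 295.])]
```

View pics/w1.png

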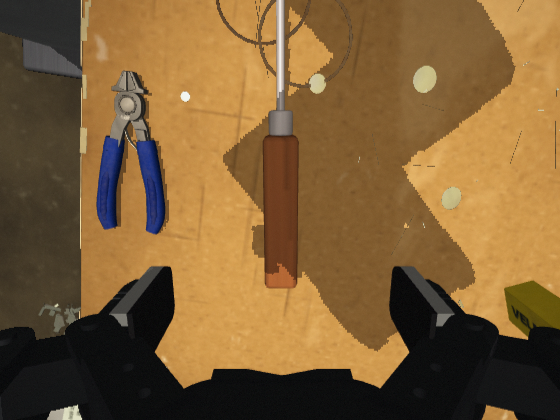

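The wrist view shows the handle centred at column 281, rows 135 to 288, straight along the tool. That matches the prediction within about 4 px, and the pliers are clear at columns 95-165. Descending.

Call:
{"op": "arm_command", "data": {
  "series": [
    [[25,0,0,0],[25,0,0,0],[25,0,0,0],[25,0,0,0],[20,0,0,0],[15,0,0,0],[8,0,0,0],[4,0,0,0]]
  ]
}}

```text
t: 3.0
tcp_pos: [0.4649, -0.2592, 0.0036]
tool_rot: [-0.053, 0.705, 0.053, 0.705]
force: [-0.8, 0.3, -0.3]
finger_gap: 1.002
```

Call:
{"op": "arm_command", "data": {
  "series": [
    [[0,0,0,0],[0,0,0,0],[0,0,0,0],[0,0,0,0],[0,0,0,0],[0,0,0,0],[0,0,0,0],[0,0,0,0],[0,0,0,0],[0,0,0,0]]
  ],
  "jaw": 0,
  "force": 90
}}

```text
t: 4.0
tcp_pos: [0.4657, -0.2596, 0.0053]
tool_rot: [-0.053, 0.705, 0.053, 0.706]
force: [-0.1, 0.2, 6.3]
finger_gap: 0.289
```

```bash
python3 - <<'E'
from h import *
rep([.465,-.256,.004],8.4)
E
```

```text
t 4.00 tcp [ 0.4657 -0.2596  0.0053] zyaw 8.6 x [ 0.001 -0.001 -1.   ] F [-0.1  0.2  6.3] gap 0.289 q [-0.72  0.77  1.81 -0.    0.56 -0.87]
shift mm [ 1.3  3.7 -0.1]
turn 0.004
```

Call:
{"op": "arm_command", "data": {
  "series": [
    [[-5,0,0,0],[-15,0,0,0],[-25,0,0,0],[-25,0,0,0],[-25,0,0,0],[-25,0,0,0],[-25,0,0,0],[-25,0,0,0],[-15,0,0,0],[-5,0,0,0]]
  ]
}}

```text
t: 5.0
tcp_pos: [0.4656, -0.2595, 0.1959]
tool_rot: [-0.054, 0.704, 0.052, 0.706]
force: [-0.1, 0.4, -2.1]
finger_gap: 0.286
```

Call:
{"op": "arm_command", "data": {
  "series": [
    [[0,0,0,0.08],[0,0,0,0.12],[0,0,0,0.13],[0,0,0,0.13],[0,0,0,0.13],[0,0,0,0.13],[0,0,0,0.13],[0,0,0,0.13],[0,0,0,0.13],[0,0,0,0.13]]
  ]
}}

```text
t: 6.0
tcp_pos: [0.4643, -0.2585, 0.1931]
tool_rot: [0.368, 0.605, -0.368, 0.603]
force: [-0.1, -0.2, -1.9]
finger_gap: 0.285
```

Call:
{"op": "arm_command", "data": {
  "series": [
    [[0,0,0,0.13],[0,0,0,0.13],[0,0,0,0.13],[0,0,0,0.12],[0,0,0,0.07],[0,0,0,0.03],[0,0,0,0]]
  ]
}}

```text
t: 6.7
tcp_pos: [0.4644, -0.2585, 0.1932]
tool_rot: [-0.531, -0.468, 0.531, -0.466]
force: [0.0, -0.0, -2.5]
finger_gap: 0.291
```

```bash
python3 - <<'E'
from h import *
s=rep([*chw([.10-.27,-.17]),.19],-97.7)
for n in('top','side'):
    im=snapshot(n);cv2.imwrite(f'pics/{n}1.png',im[:,:,::-1])
a=cv2.imread('pics/top1.png');b=cv2.imread('pics/side1.png')
v=np.vstack([cv2.resize(a[130:310,220:420],(600,540))[:300*1],cv2.resize(b[100:250,200:400],(600,450))[:300]])
cv2.imwrite('pics/crop2.png',np.hstack([cv2.resize(a[180:310,200:400],(400,260)),cv2.resize(b[120:250,180:380],(400,260))]))
E
```

```text
t 6.70 tcp [ 0.4644 -0.2585  0.1932] zyaw -97.4 x [-0.002  0.002 -1.   ] F [ 0.  -0.  -2.5] gap 0.291 q [-0.72  0.45  1.7  -0.    0.98  0.98]
shift mm [   3.8 -105.  -249. ]
turn 0.005
```

View pics/top1.png

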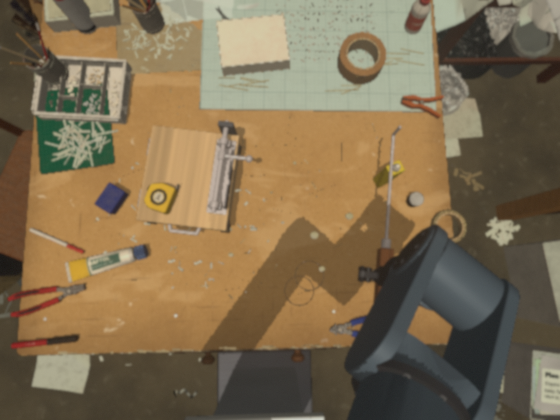

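The top view shows the rod held, pointing at the chest's heading, with its hook at about (396,129). It passes above the carton with clearance. Moving to the right of the bolt while still high.

```bash
python3 - <<'E'
from h import *
s=rep([*chw([.175-.272,-.19]),.193],-97.7)
print('carton top?',cast('top',394,170,.142),cast('top',395,130,.21))
E
```

```text
t 6.80 tcp [ 0.4647 -0.2588  0.1935] zyaw -97.4 x [-0.002  0.001 -1.   ] F [-0.  -0.6 -2.6] gap 0.287 q [-0.72  0.45  1.7   0.    0.98  0.98]
shift mm [   0.8  -32.4 -228.8]
turn 0.006
carton top? [ 0.6848666  -0.31191278  0.142     ] [ 0.74855678 -0.29788139  0.21      ]
```

Call:
{"op": "arm_command", "data": {
  "series": [
    [[0,-2,-10,0],[0,-4,-25,0],[0,-4,-30,0],[0,-4,-30,0],[0,-4,-30,0],[0,-4,-30,0],[0,-4,-30,0],[0,-4,-25,0],[0,-2,-14,0],[0,0,-5,0]]
  ]
}}

```text
t: 7.8
tcp_pos: [0.4624, -0.0265, 0.1943]
tool_rot: [-0.531, -0.468, 0.531, -0.467]
force: [0.5, -0.8, -2.4]
finger_gap: 0.288
```

Call:
{"op": "arm_command", "data": {
  "series": [
    [[0,0,0,0],[0,0,0,0],[0,0,0,0]]
  ]
}}

```text
t: 8.1
tcp_pos: [0.4634, -0.0291, 0.1943]
tool_rot: [0.532, 0.466, -0.532, 0.467]
force: [-0.1, -0.7, -1.7]
finger_gap: 0.29
```

```bash
python3 - <<'E'
from h import *
s=rep([*chw([.175-.272,-.19]),.193],-97.7)
for n in('top','side'):
    im=snapshot(n);cv2.imwrite(f'pics/{n}2.png',im[:,:,::-1])
    print(n,proj(n,[*chw([.175,-.19]),.212]),proj(n,[*chw([.175,-.19]),.257]))
a=cv2.imread('pics/top2.png');b=cv2.imread('pics/side2.png')
cv2.imwrite('pics/crop2.png',np.hstack([cv2.resize(a[80:270,200:330],(400,585)),cv2.resize(b[90:285,170:300],(400,585))]))
E
```

```text
t 8.10 tcp [ 0.4634 -0.0291  0.1943] zyaw -97.5 x [ 0. -0. -1.] F [-0.1 -0.7 -1.7] gap 0.290 q [-0.3   0.37  1.87 -0.    0.91  1.4 ]
shift mm [ 1.3 -1.6 -1.2]
turn 0.004
top [276.0028149 140.0140736] [275.83389153 132.07515574]
side [217.997896   170.62110937] [216.86024509 150.66089881]
```

View pics/crop2.png

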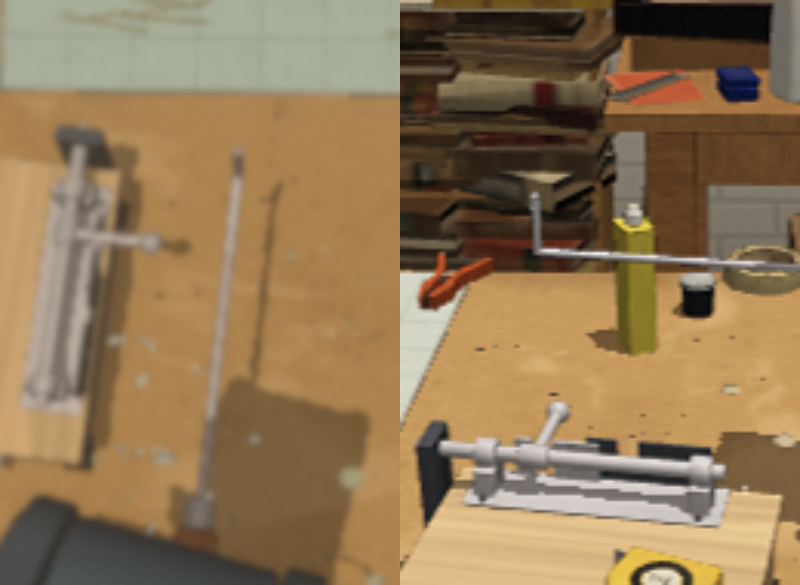

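```bash
python3 - <<'E'
from h import *
np.set_printoptions(precision=4,suppress=True)
for nm,t,sd in(('crook',(276.6,138.5),(214.5,173.5)),('tip',(277.3,129.5),(213.9,154.5))):
    x,r=two(ray('top',*t),ray('side',*sd));print(nm,x,r,'chest',wch(x))
s=status.sense();print('tcp chest',wch(s['tcp_pos']))
E
```

```text
crook [ 0.7383 -0.0654  0.2044] 0.0017072195338995067 chest [ 0.182  -0.1903]
tip [ 0.7391 -0.0669  0.2475] 0.0008350859341130056 chest [ 0.183  -0.1918]
tcp chest [-0.0956 -0.1911]
```

Call:
{"op": "arm_command", "data": {
  "series": [
    [[8,0,0,0],[20,0,0,0],[25,0,0,0],[25,0,0,0],[25,0,0,0],[25,0,0,0],[18,0,0,0],[10,0,0,0],[4,0,0,0],[0,0,0,0]]
  ]
}}

```text
t: 9.2
tcp_pos: [0.4631, -0.0282, 0.034]
tool_rot: [-0.531, -0.467, 0.531, -0.467]
force: [-0.6, -0.7, -1.9]
finger_gap: 0.29
```

Call:
{"op": "arm_command", "data": {
  "series": [
    [[0,0,-5,0.004],[0,0,-10,0],[0,0,-12,0],[0,0,-12,0],[0,0,-12,0],[0,0,-10,0],[0,0,-8,0],[0,0,-6,0],[0,0,-2,0],[0,0,0,0]]
  ]
}}

```text
t: 10.2
tcp_pos: [0.4732, 0.0485, 0.0343]
tool_rot: [-0.532, -0.466, 0.532, -0.466]
force: [-0.4, 0.4, -2.7]
finger_gap: 0.293
```

```bash
python3 - <<'E'
from h import *
s=rep([*chw([.182-.277,-.113]),.034],-97.7);print(wch(s['tcp_pos']))
for n in('top','side'):
    im=snapshot(n);cv2.imwrite(f'pics/{n}3.png',im[:,:,::-1])
    print(n,[np.round(proj(n,[*chw([x,-.113]),z]),1) for x,z in((.182,.045),(.182,.09),(.16,.11))])
a=cv2.imread('pics/top3.png');b=cv2.imread('pics/side3.png')
cv2.imwrite('pics/crop3.png',np.hstack([cv2.resize(a[110:255,190:290],(400,580)),cv2.resize(b[190:335,180:280],(400,580))]))
E
```

```text
t 10.20 tcp [0.4732 0.0485 0.0343] zyaw -97.6 x [-0. -0. -1.] F [-0.4  0.4 -2.7] gap 0.293 q [-0.13  0.69  1.95 -0.    0.51  1.57]
shift mm [ 0.3  1.  -0. ]
turn 0.002
[-0.09599592 -0.11301676]
top [array([244.4, 156.2]), array([242.7, 150.6]), array([240.6, 157.6])]
side [array([209.9, 255.9]), array([208.6, 238. ]), array([218.2, 230.6])]
```

View pics/crop3.png

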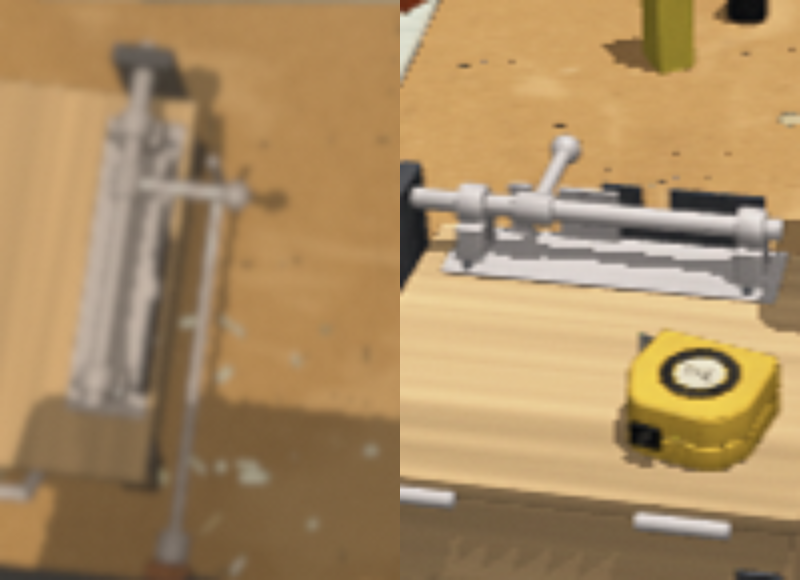

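The rod's tip appears at top pixel (243,150), as predicted, and the shank passes under the arm just inside the ball. Shifting 4 mm inward, then lifting, slowly near contact.

Call:
{"op": "arm_command", "data": {
  "series": [
    [[-8,0,-2,0],[-15,0,-2,0],[-14,0,0,0],[-10,0,0,0],[-5,0,0,0],[-2,0,0,0],[0,0,0,0]]
  ]
}}

```text
t: 11.0
tcp_pos: [0.4737, 0.0522, 0.0884]
tool_rot: [0.532, 0.466, -0.532, 0.466]
force: [-0.4, 0.3, -2.4]
finger_gap: 0.286
```

Call:
{"op": "arm_command", "data": {
  "series": [
    [[-3,0,0,0],[-3,0,0,0],[-3,0,0,0],[-3,0,0,0],[-3,0,0,0],[-3,0,0,0],[-3,0,0,0],[-3,0,0,0],[-3,0,0,0],[0,0,0,0]]
  ]
}}

```text
t: 12.0
tcp_pos: [0.474, 0.0522, 0.1158]
tool_rot: [0.532, 0.465, -0.532, 0.466]
force: [-0.1, -0.4, -3.5]
finger_gap: 0.286
```

```bash
python3 - <<'E'
from h import *
s=rep([*chw([.182-.277,-.109]),.1155],-97.7);print(wch(s['tcp_pos']))
for n in('top','side'):
    im=snapshot(n);cv2.imwrite(f'pics/{n}4.png',im[:,:,::-1])
    for th in(0,.4,.6):print(n,th,'ball',np.round(proj(n,[*chw([.16,-.073-.06*np.cos(th)]),.11+.06*np.sin(th)]),1))
a=cv2.imread('pics/top4.png');b=cv2.imread('pics/side4.png')
cv2.imwrite('pics/crop4.png',np.hstack([cv2.resize(a[110:255,190:290],(400,580)),cv2.resize(b[190:335,180:280],(400,580))]))
E
```

```text
t 12.00 tcp [0.474  0.0522 0.1158] zyaw -97.7 x [ 0.001 -0.    -1.   ] F [-0.1 -0.4 -3.5] gap 0.286 q [-0.13  0.52  1.91  0.    0.71  1.58]
shift mm [ 0.3  0.7 -0.2]
turn 0.001
[-0.09574062 -0.10921007]
top 0 ball [249.7 158.6]
top 0.4 ball [246.6 155.3]
top 0.6 ball [243.5 153.6]
side 0 ball [220.6 225.9]
side 0.4 ball [219.5 217.3]
side 0.6 ball [218.5 214.2]
```

View pics/crop4.png

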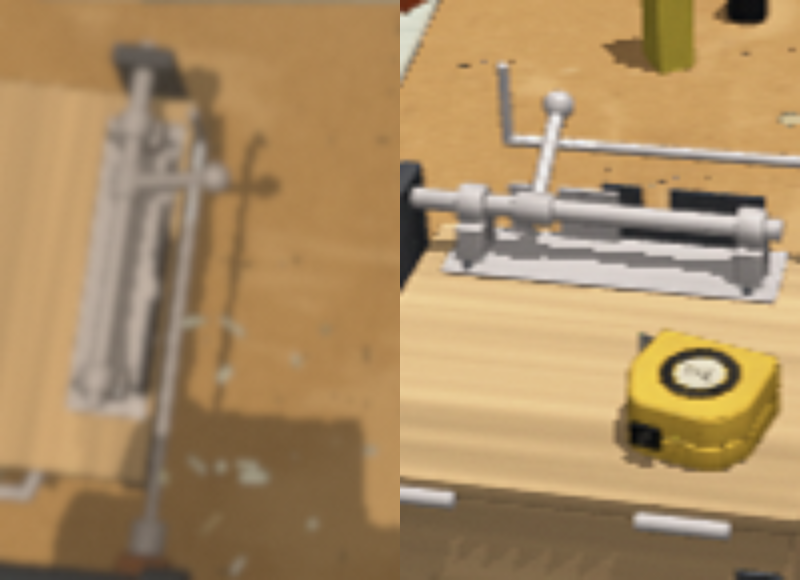

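The side view shows the ball lifted to (219.5,215.5), about 0.53 rad, with the upturned end standing behind the arm. Raising 2 mm more and drawing clear of the locked notch.

Call:
{"op": "arm_command", "data": {
  "series": [
    [[-2,0,0,0],[0,-4,0,0],[0,-4,0,0],[0,-4,0,0],[0,-4,0,0],[0,-4,0,0],[0,-4,0,0],[0,-4,0,0],[0,-4,0,0],[0,0,0,0]]
  ]
}}

```text
t: 13.1
tcp_pos: [0.4409, 0.0567, 0.1173]
tool_rot: [-0.532, -0.466, 0.533, -0.465]
force: [0.9, -0.9, -3.5]
finger_gap: 0.289
```

```bash
cat > ball.py <<'E'
from h import *
import sys
def ballfit(k):
    s=rep();print('tcp chest',np.round(wch(s['tcp_pos']),4))
    for n in('top','side'):
        cv2.imwrite(f'pics/{n}{k}.png',snapshot(n)[:,:,::-1])
    a=cv2.imread(f'pics/top{k}.png');b=cv2.imread(f'pics/side{k}.png')
    cv2.imwrite(f'pics/crop{k}.png',np.hstack([cv2.resize(a[110:255,190:290],(400,580)),cv2.resize(b[190:335,180:280],(400,580))]))
E
python3 - <<'E'
from ball import *
ballfit(5)
for d in(.01,.015,.02):print(d,[np.round(proj('side',[*chw([.16-d,-.073-.06*np.cos(th)]),.11+.06*np.sin(th)]),1) for th in(0,.4,.6)])
E
```

```text
t 13.10 tcp [0.4409 0.0567 0.1173] zyaw -97.6 x [-0.002  0.    -1.   ] F [ 0.9 -0.9 -3.5] gap 0.289 q [-0.12  0.49  1.98  0.    0.67  1.58]
tcp chest [-0.1291 -0.1092]
0.01 [array([225.2, 226.3]), array([224.1, 217.7]), array([223.2, 214.5])]
0.015 [array([227.5, 226.5]), array([226.5, 217.9]), array([225.6, 214.7])]
0.02 [array([229.8, 226.7]), array([228.8, 218. ]), array([228. , 214.9])]
```

View pics/crop5.png

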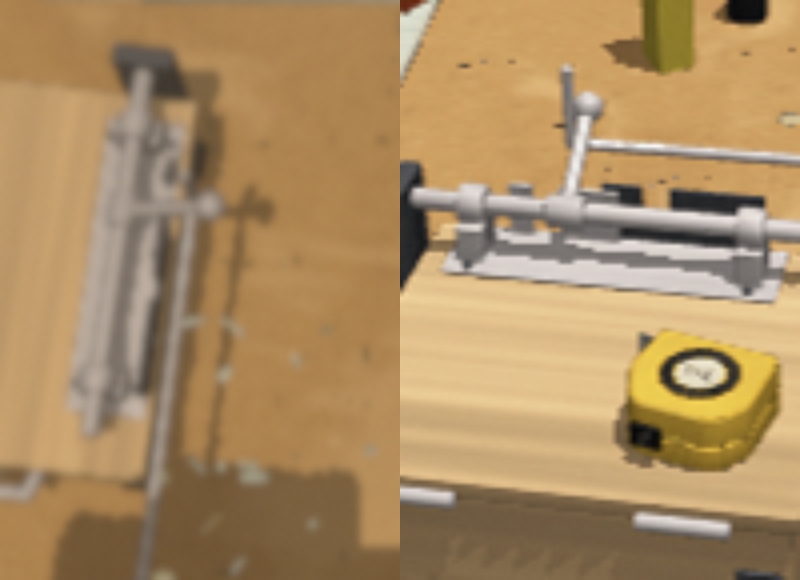

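The ball is now at side pixel (227,216), so the bolt is drawn about 17 mm and the arm is still lifted. The gap in the dark plate at side columns 240-247 looks like the open notch. Lowering so that the arm rests on the rail.

Call:
{"op": "arm_command", "data": {
  "series": [
    [[2,0,0,0],[3,0,0,0],[3,0,0,0],[3,0,0,0],[3,0,0,0],[3,0,0,0],[3,0,0,0],[4,0,0,0],[4,0,0,0],[2,0,0,0]]
  ]
}}

```text
t: 14.2
tcp_pos: [0.4419, 0.0565, 0.0869]
tool_rot: [-0.532, -0.466, 0.532, -0.466]
force: [0.0, -0.4, -3.0]
finger_gap: 0.287
```

```bash
python3 - <<'E'
from h import *
s=rep();print(wch(s['tcp_pos']))
for d in(.04,.045,.05,.055,.06,.065):print(d,np.round(proj('side',[*chw([.16-d,-.097]),.112]),1))
E
```

```text
t 14.20 tcp [0.4419 0.0565 0.0869] zyaw -97.6 x [-0.  0. -1.] F [ 0.  -0.4 -3. ] gap 0.287 q [-0.12  0.56  2.   -0.    0.58  1.58]
[-0.12812797 -0.10923664]
0.04 [235.3 235.2]
0.045 [237.6 235.4]
0.05 [240.  235.6]
0.055 [242.5 235.8]
0.06 [244.9 236. ]
0.065 [247.3 236.2]
```

Call:
{"op": "arm_command", "data": {
  "series": [
    [[0,-2,0,0],[0,-3,0,0],[0,-3,0,0],[0,-3,0,0],[0,-3,0,0],[0,-3,0,0],[0,-3,0,0],[0,-2,0,0],[0,-2,0,0],[0,0,0,0]]
  ]
}}

```text
t: 15.2
tcp_pos: [0.4176, 0.0598, 0.0873]
tool_rot: [-0.532, -0.466, 0.532, -0.465]
force: [2.2, 0.5, -1.0]
finger_gap: 0.287
```

Call:
{"op": "arm_command", "data": {
  "series": [
    [[0,-1.5,0,0],[0,-1.5,0,0],[0,-1.5,0,0],[0,-1.5,0,0],[0,-1,0,0],[0,-1,0,0],[0,-1,0,0],[0,-1,0,0],[0,-1,0,0]]
  ]
}}

```text
t: 16.1
tcp_pos: [0.4062, 0.0613, 0.0872]
tool_rot: [-0.532, -0.466, 0.533, -0.465]
force: [2.0, 0.2, -2.3]
finger_gap: 0.289
```

```bash
python3 - <<'E'
from ball import *
ballfit(6)
E
```

```text
t 16.10 tcp [0.4062 0.0613 0.0872] zyaw -97.7 x [-0.002  0.    -1.   ] F [ 2.   0.2 -2.3] gap 0.289 q [-0.12  0.53  2.08  0.    0.53  1.58]
tcp chest [-0.1641 -0.1093]
```

Call:
{"op": "arm_command", "data": {
  "series": [
    [[0,-1,0,0],[0,-1,0,0],[0,-1,0,0],[0,-1,0,0],[0,0,0,0]]
  ]
}}

```text
t: 16.7
tcp_pos: [0.4032, 0.0617, 0.0873]
tool_rot: [-0.532, -0.466, 0.532, -0.466]
force: [1.1, -0.1, -3.3]
finger_gap: 0.287
```

```bash
python3 - <<'E'
from ball import *
ballfit(7)
for d in(.05,.055,.06,.065):print(d,[np.round(proj('side',[*chw([.16-d,-.073-.06*np.cos(th)]),.11+.06*np.sin(th)]),1) for th in(0,.4)])
b=cv2.imread('pics/side7.png')
# bright grey ball blob
c=b[205:240,225:262].astype(int);m=((c.max(2)-c.min(2)<30)&(c.mean(2)>140)).astype(np.uint8)
for r in m: print(''.join('#' if x else '.' for x in r))
E
```

```text
t 16.70 tcp [0.4032 0.0617 0.0873] zyaw -97.6 x [-0.  0. -1.] F [ 1.1 -0.1 -3.3] gap 0.287 q [-0.12  0.53  2.09  0.    0.52  1.58]
tcp chest [-0.1671 -0.1093]
0.05 [array([243.7, 227.8]), array([242.9, 219.1])]
0.055 [array([246. , 227.9]), array([245.3, 219.3])]
0.06 [array([248.4, 228.1]), array([247.7, 219.5])]
0.065 [array([250.7, 228.3]), array([250. , 219.7])]
.....................................
.....................................
.....................................
.....................................
.....................................
.....................................
.....................................
.....................................
.....................................
.....................................
.....................................
.....................................
.....................................
.....................................
.....................................
.....................................
...............##....................
.....................................
.....................................
.....................................
.....................................
...................####..............
...................#####.............
..................#######............
...................######............
...................####..............
..................#####..............
...................###...............
.................#####...............
.................####................
.................####................
................####.................
#...............####.................
......###......####..................
...............####.##...............
```

The ball is now at side pixel (246,228): drawn about 55 mm, with the arm level, so it has dropped in. Drawing a little further to confirm the dead stop.

Call:
{"op": "arm_command", "data": {
  "series": [
    [[0,-1,0,0],[0,-1,0,0],[0,-1,0,0],[0,0,0,0]]
  ]
}}

```text
t: 17.2
tcp_pos: [0.4002, 0.0621, 0.0873]
tool_rot: [-0.532, -0.466, 0.532, -0.466]
force: [2.2, -0.4, -2.6]
finger_gap: 0.286
```

Call:
{"op": "arm_command", "data": {
  "series": [
    [[0,-1,0,0],[0,-1,0,0],[0,-1,0,0],[0,0,0,0]]
  ]
}}

```text
t: 17.6
tcp_pos: [0.3972, 0.0625, 0.0873]
tool_rot: [-0.532, -0.466, 0.532, -0.466]
force: [1.2, 0.2, -1.9]
finger_gap: 0.285
```

```bash
python3 - <<'E'
from ball import *
ballfit(8)
b=cv2.imread('pics/side8.png')
c=b[205:240,225:262].astype(int);m=((c.max(2)-c.min(2)<30)&(c.mean(2)>140)).astype(np.uint8)
for r in m[14:]: print(''.join('#' if x else '.' for x in r))
E
```

```text
t 17.60 tcp [0.3972 0.0625 0.0873] zyaw -97.6 x [-0.  0. -1.] F [ 1.2  0.2 -1.9] gap 0.285 q [-0.12  0.53  2.11  0.    0.51  1.58]
tcp chest [-0.1732 -0.1093]
.....................................
.....................................
..................##.................
.....................................
.....................................
.....................................
.....................................
.......................##............
......................#####..........
.....................#######.........
......................######.........
......................#####..........
......................####...........
......................###............
....................####.............
....................####.............
....................####.............
...................####..............
#..................###...............
......###.........####...............
..................####...............
```

View pics/crop8.png

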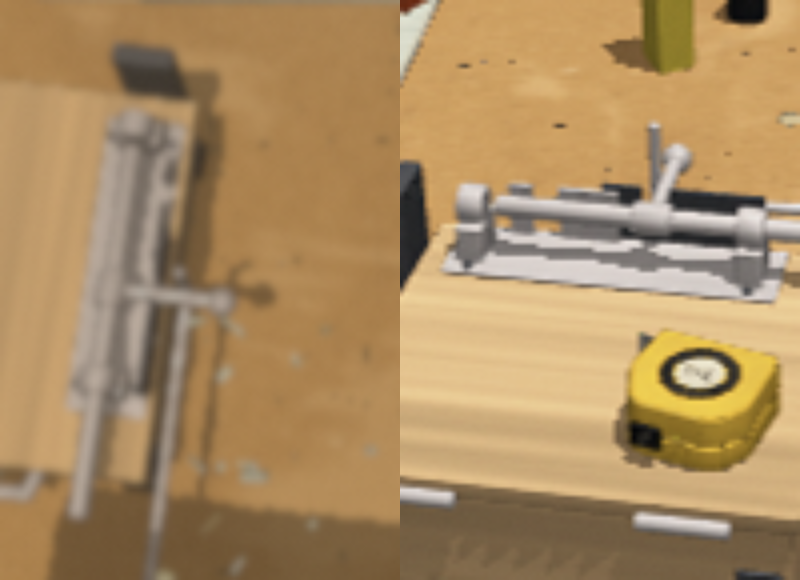

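The ball is at (249,228.5): drawn about 61 mm and level. That 6 mm matches the free play in the notch. I'll test the stop with another 2-3 mm.

Call:
{"op": "arm_command", "data": {
  "series": [
    [[0,-1,0,0],[0,-1,0,0],[0,0,0,0]]
  ]
}}

```text
t: 18.0
tcp_pos: [0.3968, 0.0625, 0.0875]
tool_rot: [0.533, 0.465, -0.532, 0.466]
force: [4.2, -0.3, -3.4]
finger_gap: 0.286
```

The bolt stopped dead: the TCP moved only 0.4 mm and the force rose. Easing off, freeing the hook forward, then going down and out under the ball.

Call:
{"op": "arm_command", "data": {
  "series": [
    [[0,2,0,0],[0,3,0,0],[0,3,0,0],[0,2,2,0],[4,0,1,0],[10,0,0,0],[14,0,0,0],[14,0,0,0],[8,0,0,0],[3,0,0,0]]
  ]
}}

```text
t: 19.0
tcp_pos: [0.4043, 0.0584, 0.0335]
tool_rot: [-0.532, -0.466, 0.533, -0.465]
force: [-0.3, 1.0, -2.7]
finger_gap: 0.288
```

Call:
{"op": "arm_command", "data": {
  "series": [
    [[0,0,0,0],[0,0,5,0],[0,0,10,0],[0,0,18,0],[0,0,22,0],[0,0,25,0],[0,0,25,0],[0,0,20,0],[0,0,10,0],[0,0,0,0]]
  ]
}}

```text
t: 20.0
tcp_pos: [0.3873, -0.077, 0.0346]
tool_rot: [0.533, 0.464, -0.533, 0.465]
force: [-0.0, -0.0, -2.3]
finger_gap: 0.284
```

```bash
python3 - <<'E'
from ball import *
ballfit(9)
b=cv2.imread('pics/side9.png')
c=b[205:240,225:262].astype(int);m=((c.max(2)-c.min(2)<30)&(c.mean(2)>140)).astype(np.uint8)
for r in m[14:]: print(''.join('#' if x else '.' for x in r))
E
```

```text
t 20.00 tcp [ 0.3873 -0.077   0.0346] zyaw -97.8 x [ 0.001 -0.001 -1.   ] F [-0.  -0.  -2.3] gap 0.284 q [-0.48  0.66  2.15 -0.    0.33  1.23]
tcp chest [-0.1643 -0.2488]
.....................................
.....................................
.....................................
.....................................
.....................................
.....................................
.....................................
.......................##............
......................#####..#####...
.....................#######.########
......................######.........
......................#####..........
......................###............
......................###............
.....................###.............
....................####.............
....................####.............
....................###..............
#...................##...............
......###..........###...............
...................###...............
```

The bolt hasn't moved and the arm is still down. Laying the rod down.

Call:
{"op": "arm_command", "data": {
  "series": [
    [[6,0,0,0],[7,0,0,0],[6,0,0,0],[4,0,0,0],[2,0,0,0],[2,0,0,0],[1,0,0,0],[0,0,0,0]]
  ]
}}

```text
t: 20.9
tcp_pos: [0.387, -0.0754, 0.0063]
tool_rot: [0.532, 0.466, -0.532, 0.466]
force: [-0.5, 0.4, -1.3]
finger_gap: 0.285
```

Call:
{"op": "arm_command", "data": {
  "series": [
    [[1,0,0,0],[0,0,0,0],[0,0,0,0]]
  ]
}}

```text
t: 21.2
tcp_pos: [0.3871, -0.0754, 0.0054]
tool_rot: [0.532, 0.466, -0.532, 0.466]
force: [0.2, -1.1, -1.6]
finger_gap: 0.287
```

Call:
{"op": "arm_command", "data": {
  "series": [
    [[0,0,0,0],[0,0,0,0],[0,0,0,0],[0,0,0,0],[0,0,0,0],[0,0,0,0],[0,0,0,0],[0,0,0,0]]
  ],
  "jaw": 100
}}

```text
t: 22.0
tcp_pos: [0.387, -0.0754, 0.0053]
tool_rot: [-0.532, -0.466, 0.532, -0.466]
force: [-0.6, -0.5, -0.7]
finger_gap: 1.002
```

Call:
{"op": "arm_command", "data": {
  "series": [
    [[-4,0,0,0],[-12,0,0,0],[-22,0,0,0],[-25,0,0,0],[-25,0,0,0],[-25,0,0,0],[-25,0,0,0],[-15,0,0,0],[-5,0,0,0],[0,0,0,0]]
  ]
}}

```text
t: 23.0
tcp_pos: [0.3871, -0.0754, 0.1639]
tool_rot: [0.532, 0.465, -0.532, 0.466]
force: [-0.8, 0.1, -0.2]
finger_gap: 1.002
```

```bash
python3 - <<'E'
from h import *
s=rep()
ims=[]
for n in('top','side'):
    im=snapshot(n)[:,:,::-1];cv2.imwrite(f'pics/{n}10.png',im);ims.append(im)
a,b=ims
cv2.imwrite('pics/crop10.png',np.hstack([cv2.resize(a[100:330,130:410],(400,329)),cv2.resize(b[150:380,150:430],(400,329))]))
print([np.round(proj('top',[*chw(p),.016]),1) for p in((.113,-.25),(-.167,-.25))])
E
```

```text
t 23.00 tcp [ 0.3871 -0.0754  0.1639] zyaw -97.6 x [ 0.001 -0.001 -1.   ] F [-0.8  0.1 -0.2] gap 1.002 q [-0.48  0.35  2.06 -0.    0.74  1.23]
[array([298.3, 193.5]), array([285.5, 312.1])]
```

View pics/crop10.png

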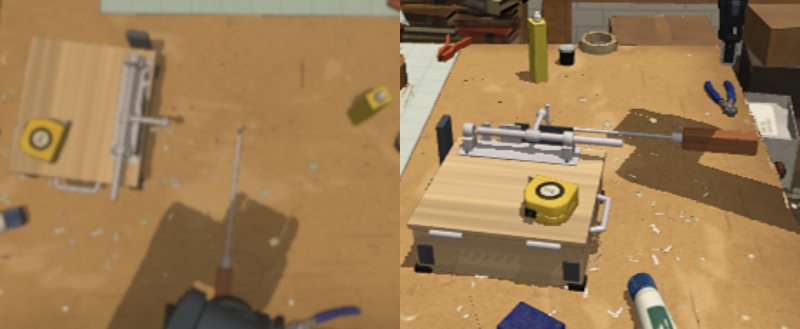

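The final view shows the bolt drawn with its arm down and the rod flat on the bench to the right of the chest. The carton and tape are where they were, and the gripper is clear.

```bash
python3 - <<'E'
from station import ticket
print(ticket.sign_off())
E
```

```text
the job is handed in; nothing more can be done
None
```

I drew the chest's bolt with the hook rod, and its arm dropped into the open notch. I then laid the rod on the bench, let go, and handed the job in at about 23 s.

**How it went:** I gripped the handle near its balance point and swung the rod round to the chest's heading. I passed the hook low under the bolt's arm and lifted the arm to about 0.55 rad. After drawing about 17 mm I let it rest on the rail, then drew slowly until it dropped in.

**Last checks:**
- **Bolt:** the ball measured about 61 mm of travel in the side view, with the arm level. A further 2 mm pull moved the gripper only 0.4 mm and raised the force from about 1–2 N to 4 N, so the bolt had stopped dead. After the hook came away, the ball was at the same pixels.
- **Rod:** it lies on the bench about 15 cm to the right of the chest, not at its starting spot. Its handle end is near the bench's front edge but within it. In the last side view the hook's end was hidden behind the bolt, so I didn't see it clearly from there.
- **Carton and tape measure:** both look unmoved in the last pictures; I did not measure them again.
- **Gripper:** it is open and about 16 cm above the bench, touching nothing, and it never came near the bolt.

No check failed. The arm dropped at about 55 mm, but the dead stop came only after about 6 mm more, which matches the play of the 8 mm arm in the 14 mm notch.

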